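# Fit the keyed gear on the photo-turntable drive

### The arm

A 6-joint arm with a two-finger parallel gripper is mounted at the origin on the work surface. World frame = base frame: x ahead of the robot, y to its left, z up, the work surface at z = 0. Lengths are in mm, angles in rad, forces in N, time in s.
With the tool pointing down it reaches from about 350 to 775 mm from the base axis. Payload 7.3 kg.
Tool frame: the origin (TCP) lies between the finger pads; the fingertips stand 22 mm ahead of it and the grasp point (between the pads) lies 3 mm ahead of it; z points along the fingers, x is the direction in which the jaws open and shut, and the axes are right-handed (so a half turn about z gives the same grasp; the last joint's range is limited). The gripper opens to 92 mm and grips with 3 to 60 N. Pads are 19 mm wide; open, the fingers measure 130 mm over their backs; the gripper's body (75 mm by 190 mm) begins 47 mm behind the grasp point.
Start: joints at [-1.254, 0.342, 1.524, -0, 1.275, -0.146], TCP at [234.413, -469.78, 248.741] pointing down, gripper open.
Joint ranges: [-2.53, 2.53], [-0.77, 2.02], [0.04, 2.7], [-1, 4.14], [0.28, 2.66], [-3.11, 3.11]. Speed limits (rad/s): [2.57, 2.57, 3.14, 3.14, 3.14, 3.14].

### API

Orientations are given as [roll, pitch, yaw] about the fixed x, y, z axes, in that order (R = Rz(yaw) Ry(pitch) Rx(roll)).
In Python, from plant import * gives the robot as it stands. The module is installed in compiled form; this text tells all that it offers.
- The arm moves only by the shell command python3 -m handwheel 'ROWS' [OPENING]. ROWS is a JSON object of lists of equal length, an entry for each row: "translation": the shift along the world's x, y, z in units of 15 cm (1.0 is 15 cm), a list of three; "twist": the turn about the world's z in units of 90 degrees (1.0 is 90 degrees). In form: {"translation": [[tx, ty, tz], ...], "twist": [twist, ...]}. A call has exactly 8 rows; each row shifts and turns the pose as measured when the row begins; what a row does not reach is not made up. A row lasts 1/8 s, in which the tool goes at most 62.5 mm and 10.7 degrees, less where a joint would pass 70% of its speed; a pose out of reach is approached as far as the arm can. A call with a number of a shift or a turn outside -1 to 1 is refused whole. A call with a gripper value outside its range is refused whole. OPENING is the closure in counts, from 0 (fully open) to 255 (shut), set as the call begins (- or left out, the last holds). The fingers move at their own pace and stop on an object; the grip force is fixed at half the most. Time passes only in rows, so rows that do not move let the fingers close, or fill a call up. It gives the time, the measured TCP pose, the force and the opening at its end, in the units of the state.
- get_obs(): the state, without advancing time (a new reading comes with each control period).
- capture(name): name is "scene" or "top" or "wrist"; returns a dict with "img" (480x640x3 uint8, red, green, blue), "vertical_fov" (degrees; the focal length in pixels is half the picture's height over the tangent of half this angle, whatever the lens; pixels are square), "cx", "cy" (the principal point, pixels), "world_from_camera" (4x4, takes a point from camera to world coordinates). Camera axes: x right, y up, looking along -z (the intrinsics and any distortion apply to the point x, -y, -z); pixel columns grow to the right and rows downward; lengths in mm; the calibration is good to about 2 mm. A picture is of the moment at which its call begins. There is no depth.
- close_job(): hands the job in, once; it reports no verdict.
Trained networks look in the newest picture that a camera, given by its name, has taken for a name from the list of things; names that differ only in an ending like _2 or _b are one class to them, and where a whole thing is asked for, a point or a joint stands for the part that bears it (a point fixed in the world has none). Each returns a list of dicts, best first, with "score" (0 to 1); they miss things now and then, are a little off and sometimes report something else, mostly with a low value. They report only what shows in the picture. A call takes as long as a camera call. They do not tell look-alikes from the thing itself.
- search_frame(camera, label): "position" ([x, y, z] in mm, in the coordinates of the camera as it stood for that picture, good to about 4 mm: the middle of the surface that is visible of it).
- spot_point(camera, label): "position" ([x, y, z] in mm, in the coordinates of the camera as it stood for that picture, good to about 4 mm: a listed point, or the origin of a listed thing).
The state is a dict: "time": time; "joint_positions": joint angles; "dq": joint speeds; "tau": joint torques, N m; "tool_pos": TCP position; "tcp_rot": TCP orientation; "contact_force": force on the tool from outside, world axes, zero at the start; "moment": the same for the moment, N m; "grip_width": finger opening in mm.
Only numpy, scipy, OpenCV 4.12 (cv2) and the standard library are available. Lean on these libraries where they do the work, as an engineer would, in place of code of your own. Each camera call takes 0.05 s, during which the arm holds its last target.

### The job

Fit the orange gear, the one with the key slot in its bore, onto the upright shaft of the turntable drive: turn it so that the slot lines up with the red key and lower it, without dropping it, until it sits flat and fully home on the drive, then let go. Leave the blue and the white gear where they lie.

Things in the scene. Friction and masses are not known exactly. Their poses are not given: they have to be found in the camera images.
- keyed_gear_center (a point): Orange gear, 0.16 kg, flat, hub up. Toothed flange 88 mm wide, 12 mm thick; on it a square hub 48 x 48 mm, top 50 mm above the underside: grip it across opposite flats, above the flange. 28 mm bore right through, with one slot 18 mm wide out to 20 mm from the axis (white marks on that side). Point: on the axis, 25 mm above the underside. z up; x towards the slot; the flats face x and y.
- shaft_foot (a point): Foot of the shaft, on its axis, on top of a fixed black drum 128 mm wide, 45 mm high. Steel shaft 20 mm thick, 55 mm long, top 15 mm tapered. z up; x towards the red key: 9 mm wide, out to 17 mm from the axis, 32 mm high (red mark on the drum's rim too). Gear home: flat on the drum, gear centre 25 mm above this point, both x alike; play about 4 mm, 14 degrees. 34 mm grey block at -x.
- blue_gear_center (a point): A bystander: blue gear of the same outer size, round bore 28 mm without a slot; it does not fit. The point is on its axis, 25 mm above its underside.
- white_gear_center (a point): A bystander: white gear of the same outer size, round bore 18 mm without a slot; it does not fit. The point is on its axis, 25 mm above its underside.
Mind the look-alikes: they are no part of the job. Of the things that look like the part that bears keyed_gear_center, take the one that is farthest to the robot's right at the start.

How it is judged:
By the outcome, as a careful person would: the job done as asked, in the order asked, and still so for the second after the job is handed in, with the robot touching nothing.
It also fails if it takes over 40 s, if anything falls off the work surface, if the arm or the gripper's body presses on something with over 40 N, if the wrist force passes 120 N, or if a joint passes its speed limit or range.

## Working session

There is one attempt and no reset: what is moved stays moved. The work goes in short steps, Python scripts to look and compute and a shell command to move; the robot and the scene stay as the last step left them, time stands still between calls to the robot, and variables do not carry over. Pictures are saved under pics/ and viewed, and the job is handed in when it is done.

```bash
mkdir -p pics
cat > h.py <<'E'
from plant import *
import numpy as np, cv2
def snap(n,f):
    c=capture(n); cv2.imwrite('pics/'+f,c['img'][:,:,::-1]); return c
def w(c,p):
    T=np.array(c['world_from_camera']); return (T@np.r_[p,1])[:3]
E
python3 - <<'E'
from h import *
np.set_printoptions(precision=1,suppress=True)
o=get_obs(); print(o)
for n in ['scene','top']:
    c=snap(n,n+'1.png'); print(n,c['vertical_fov'],c['cx'],c['cy'],[k for k in c]); print(np.array(c['world_from_camera']))
    for l in ['keyed_gear_center','shaft_foot','blue_gear_center','white_gear_center']:
        for d in spot_point(n,l): print(l,round(d['score'],2),w(c,d['position']))
print(get_obs()['time'])
E
```

```text
{'time': 0.0, 'joint_positions': array([-1.3,  0.3,  1.5,  0. ,  1.3, -0.1]), 'dq': array([ 0., -0.,  0., -0., -0.,  0.]), 'tau': array([  0. , -43.1, -24.4,   0.1,   0.1,  -0. ]), 'tool_pos': array([ 234.3, -469.4,  248.1]), 'tcp_rot': array([-3.1,  0. , -1.1]), 'contact_force': array([-0.1,  0.3,  0.1]), 'moment': array([ 0., -0.,  0.]), 'grip_width': 91.9001270876329}
scene 56.87601872907586 311.24116843393693 235.65501738420804 ['img', 'vertical_fov', 'cx', 'cy', 'world_from_camera']
[[   0.8   -0.3    0.4  859.7]
 [   0.5    0.5   -0.7 -598.2]
 [   0.     0.8    0.6  601.8]
 [   0.     0.     0.     1. ]]
keyed_gear_center 0.88 [560.8  59.8  25.4]
keyed_gear_center 0.68 [297.9 166.6  25.8]
keyed_gear_center 0.67 [363.3  56.7  26.7]
keyed_gear_center 0.64 [470.  -41.1  24.6]
shaft_foot 0.97 [471.3 203.3  47.8]
blue_gear_center 0.93 [ 460.2 -238.8   24.3]
white_gear_center 0.79 [ 602.2 -152.4   28.2]
top 52.032733918717035 322.2744055422403 230.58468722966373 ['img', 'vertical_fov', 'cx', 'cy', 'world_from_camera']
[[ -0.    1.   -0.1 392.8]
 [ -1.   -0.    0.  -19.9]
 [  0.    0.1   1.  941.5]
 [  0.    0.    0.    1. ]]
keyed_gear_center 0.78 [365.4  53.8  25.1]
keyed_gear_center 0.55 [303.1 167.   20.2]
keyed_gear_center 0.44 [473.5 199.4  44.6]
shaft_foot 0.84 [471.7 198.4  45.7]
blue_gear_center 0.96 [ 460.9 -234.4   26.9]
white_gear_center 0.87 [ 608.8 -149.6   22.7]
0.5
```

View pics/scene1.png

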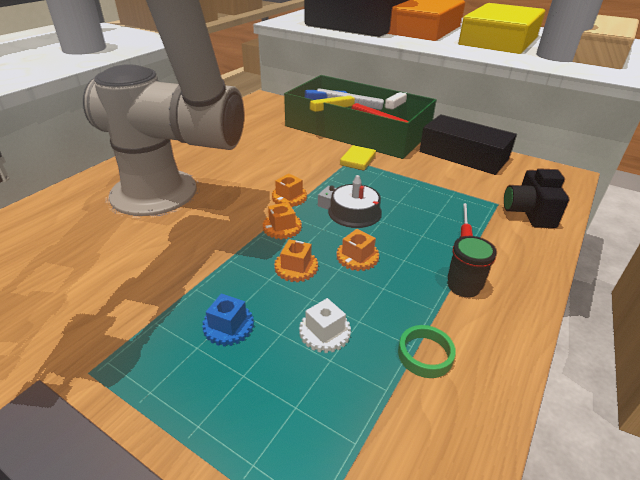

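View pics/top1.png

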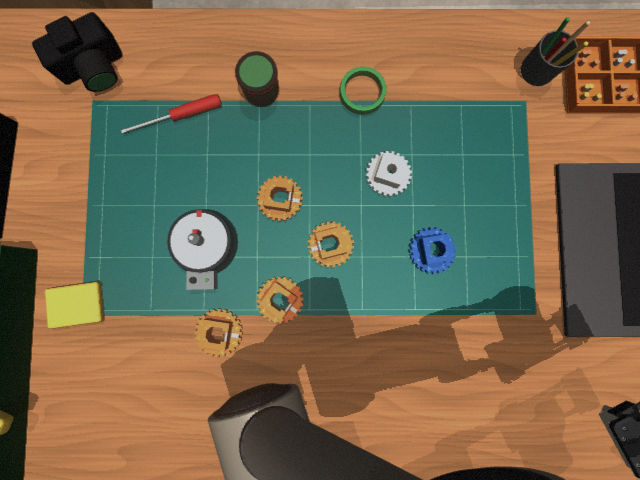

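Candidates: the orange gears in the top view lie at (331,244), (280,198), (280,300) and (219,333). The robot's right is −y, which is image right, so I choose (331,244), shown at (297,258) in the scene view. The blue gear at (432,250) and the white gear at (389,173) are not candidates. The drum is at (202,240), with its red key at (198,213) pointing up, roughly +x. Next is a close crop of the choice.

Run:
```python
import cv2,numpy as np
t=cv2.imread('pics/top1.png'); s=cv2.imread('pics/scene1.png')
a=cv2.resize(t[209:279,296:366],(400,400),interpolation=3)
b=cv2.resize(t[200:295,160:240][:80],(400,400),interpolation=3)
cv2.imwrite('pics/crop1.png',np.hstack([a,b]))
```

```text
(no output)
```

View pics/crop1.png

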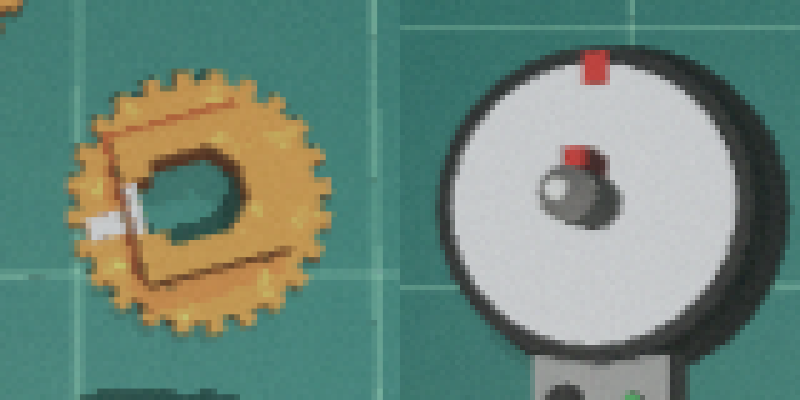

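```bash
cat >> h.py <<'E'
def px2w(c,u,v,z):
    f=240/np.tan(np.radians(c['vertical_fov']/2)); T=np.array(c['world_from_camera'])
    d=T[:3,:3]@np.array([(u-c['cx'])/f,-(v-c['cy'])/f,-1]); o=T[:3,3]
    return o+d*(z-o[2])/d[2]
def w2px(c,P):
    f=240/np.tan(np.radians(c['vertical_fov']/2)); T=np.linalg.inv(np.array(c['world_from_camera']))
    q=(T@np.c_[np.atleast_2d(P),np.ones(len(np.atleast_2d(P)))].T)[:3]
    return np.c_[c['cx']+f*q[0]/-q[2], c['cy']-f*q[1]/-q[2]]
E
python3 -m handwheel '{"translation": [[0.2,0.36,0],[0.2,0.36,0],[0.2,0.36,0],[0.2,0.36,0],[0.2,0.36,0],[0.2,0.36,0],[0.2,0.36,0],[0.17,0.34,0]], "twist": [0.11,0.11,0.11,0.11,0.11,0.11,0.11,0.11]}' 0
python3 - <<'E'
from h import *
np.set_printoptions(precision=1,suppress=True)
c=snap('wrist','wrist1.png'); print(c['vertical_fov'],c['cx'],c['cy']); print(np.array(c['world_from_camera']))
for l in ['keyed_gear_center','shaft_foot']:
    for d in spot_point('wrist',l): print(l,round(d['score'],2),w(c,d['position']))
c=snap('top','top2.png')
a=px2w(c,314,248.9,12); h=px2w(c,319.1,245.8,50); m=px2w(c,199,213.4,45); print(a,h,m)
for l in ['keyed_gear_center','shaft_foot']:
    for d in spot_point('top',l): print(l,round(d['score'],2),w(c,d['position']))
E
```

```text
time: 1.5
tool_pos: [471.7, -35.0, 249.6]
tcp_rot: [3.139, -0.006, 0.31]
contact_force: [-0.2, -1.2, -0.1]
grip_width: 91.6
66.75245939156964 322.4256933726807 243.5847216702412
[[  1.   -0.3  -0.1 445.8]
 [  0.3   0.9   0.3  44.3]
 [  0.   -0.3   1.  384.6]
 [  0.    0.    0.    1. ]]
keyed_gear_center 0.95 [467.1 -39.5  28. ]
keyed_gear_center 0.71 [363.5  50.4  25.5]
keyed_gear_center 0.69 [559.3  56.5  23.5]
[459.5  -9.6  12. ] [462.4 -19.3  50. ] [522.7 201.5  45. ]
keyed_gear_center 0.78 [300.4 169.6  21.8]
shaft_foot 0.56 [469.2 197.1  45.5]
```

View pics/wrist1.png

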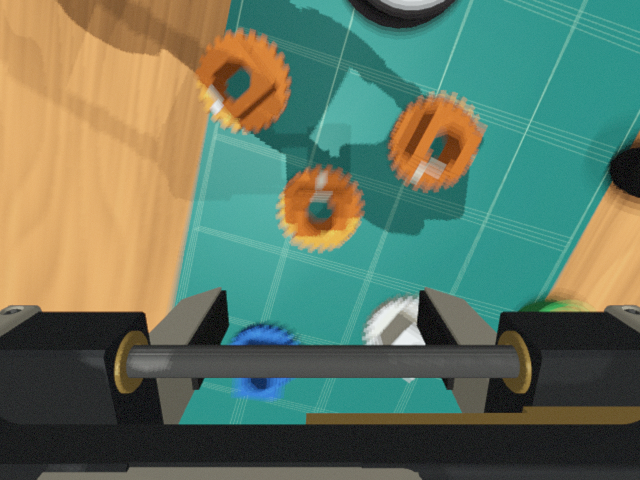

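The wrist picture shows the chosen gear at (320,207), with its white slot mark at (322,180). Two neighbours sit at (437,142) and (244,80). I'll lower to just above the hub and look again.

```bash
python3 -m handwheel '{"translation": [[-0.02,-0.03,-0.2],[0,0,-0.2],[0,0,-0.2],[0,0,-0.2],[0,0,-0.1],[0,0,0],[0,0,0],[0,0,0]], "twist": [-0.025,0,0,0,0,0,0,0]}' 0
python3 - <<'E'
from h import *
np.set_printoptions(precision=2,suppress=True)
print(get_obs()['tool_pos'],get_obs()['tcp_rot'])
c=snap('wrist','wrist2.png')
for d in spot_point('wrist','keyed_gear_center'): print(round(d['score'],2),w(c,d['position']))
E
```

```text
time: 2.8
tool_pos: [465.6, -54.0, 113.5]
tcp_rot: [3.135, -0.009, 0.237]
contact_force: [0.5, 0.3, 0.9]
grip_width: 91.8
[465.57 -54.   113.46] [ 3.14 -0.01  0.24]
0.97 [364.43  54.68  29.28]
0.76 [557.64  56.89  26.77]
0.62 [468.46 -39.77  24.54]
```

View pics/wrist2.png

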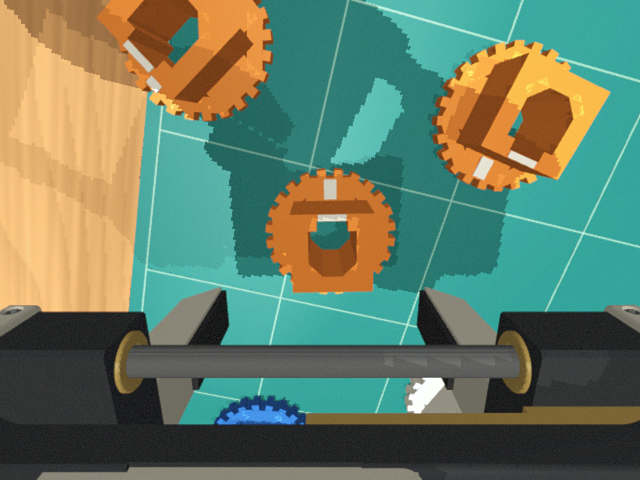

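Run:
```python
import cv2
s=cv2.imread('pics/wrist2.png')
cv2.imwrite('pics/crop2.png',cv2.resize(s[160:310,250:410],(800,750),interpolation=3)[:600+150][::1][:750,:][:600] if 0 else cv2.resize(s[165:300,250:410],(711,600),interpolation=3))
```

```text
(no output)
```

View pics/crop2.png

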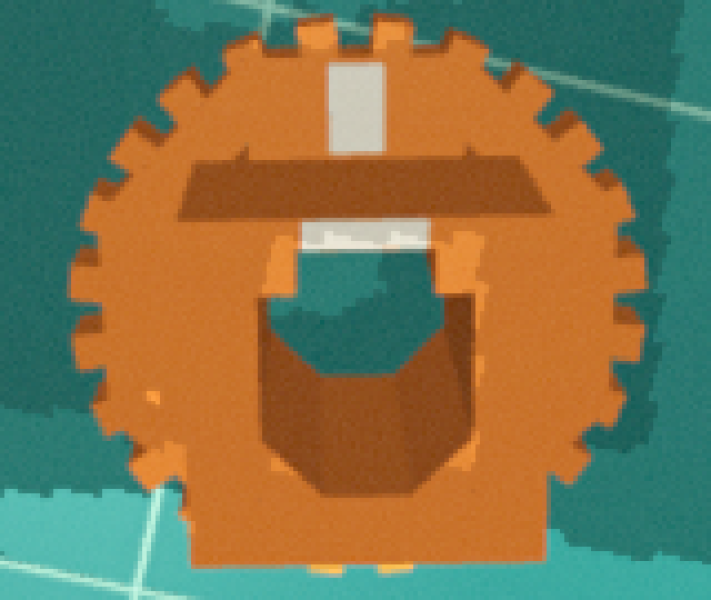

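Run:
```python
from h import *
np.set_printoptions(precision=1,suppress=True)
c=snap('wrist','wrist3.png'); print(get_obs()['tool_pos'],get_obs()['tcp_rot'],get_obs()['time'])
P=[px2w(c,250+u/4.444,165+v/4.444,50) for u,v in [(178,220),(551,212),(545,560),(192,567)]]
P=np.array(P);print(P,P.mean(0))
for a,b in [(0,1),(3,2)]: d=P[b]-P[a]; print(np.degrees(np.arctan2(d[1],d[0])),np.linalg.norm(d))
for a,b in [(3,0),(2,1)]: d=P[b]-P[a]; print(np.degrees(np.arctan2(d[1],d[0]))-90,np.linalg.norm(d))
# drum
t=cv2.imread('pics/top2.png'); cv2.imwrite('pics/drum.png',cv2.resize(t[200:295,160:240],(505,600),interpolation=3))
```

```text
[465.6 -53.6 113.3] [ 3.1 -0.   0.2] 2.95
[[440.7 -22.7  50. ]
 [486.  -10.8  50. ]
 [498.6 -57.2  50. ]
 [452.5 -69.2  50. ]] [469.4 -40.   50. ]
14.734431388039877 46.80478542760056
14.589193038220746 47.56223924501815
14.274140436029953 47.92375314912714
15.178433498014627 48.04421404277227
```

View pics/drum.png

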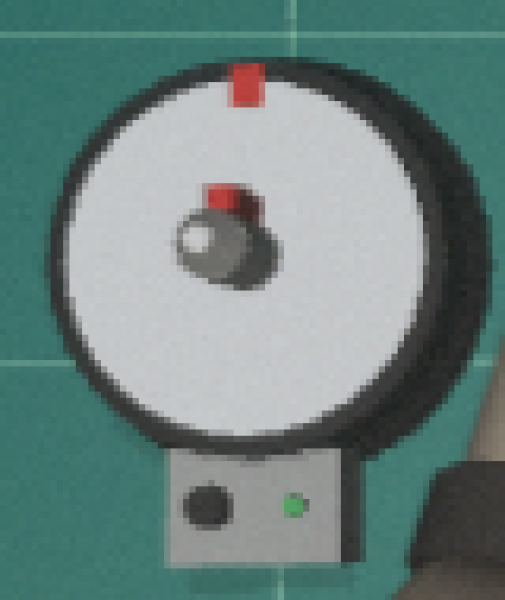

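The drum's white top is centred at crop (245,256), with the red rim mark at (246,85), so the key points almost along +x. The gear is at (469,−40) and its flats lie at 14.7°. I'll align above it now.

```bash
python3 -m handwheel '{"translation": [[0.024,0.092,0],[0,0,-0.05],[0,0,0],[0,0,0],[0,0,0],[0,0,0],[0,0,0],[0,0,0]], "twist": [0.012,0,0,0,0,0,0,0]}' 0
python3 - <<'E'
from h import *
np.set_printoptions(precision=2,suppress=True)
print(get_obs()['tool_pos'],get_obs()['tcp_rot'])
c=capture('top')
f=lambda u,v,z:px2w(c,160+u/6.3125,200+v/6.3125,z)
C=f(245,256.5,45);M=f(246,85,45);print(C,M,np.degrees(np.arctan2(*(M-C)[1::-1])))
print('tip',f(195,240,99),'block if z=34/45',f(252,508,34),f(252,508,45))
E
```

```text
time: 3.95
tool_pos: [469.6, -38.4, 105.6]
tcp_rot: [3.135, -0.01, 0.259]
contact_force: [0.4, -0.4, 0.4]
grip_width: 92.1
[469.6  -38.41 105.57] [ 3.14 -0.01  0.26]
[472.44 200.5   45.  ] [522.58 201.52  45.  ] 1.1634406742068324
tip [472.17 200.93  99.  ] block if z=34/45 [400.09 199.26  34.  ] [400.   196.61  45.  ]
```

```bash
python3 -m handwheel '{"translation": [[0,-0.01,-0.15],[0,0,-0.15],[0,0,-0.1],[0,0,-0.05],[0,0,0],[0,0,0],[0,0,0],[0,0,0]], "twist": [0,0,0,0,0,0,0,0]}' 0
```

```text
time: 5.0
tool_pos: [471.4, -40.5, 38.4]
tcp_rot: [3.133, -0.014, 0.259]
contact_force: [-0.1, -0.0, -0.7]
grip_width: 91.8
```

```bash
python3 -m handwheel '{"translation": [[-0.01,0,0],[0,0,0],[0,0,0],[0,0,0],[0,0,0],[0,0,0],[0,0,0],[0,0,0]], "twist": [0,0,0,0,0,0,0,0]}' 255
python3 - <<'E'
from h import *
print(snap('wrist','wrist4.png')['cx'],get_obs()['contact_force'])
E
```

```text
time: 6.0
tool_pos: [469.8, -40.5, 38.8]
tcp_rot: [3.132, -0.014, 0.259]
contact_force: [-0.3, 0.4, 0.8]
grip_width: 48.1
322.4256933726807 [-0.35840031 -0.27492249  1.08535503]
```

View pics/wrist4.png

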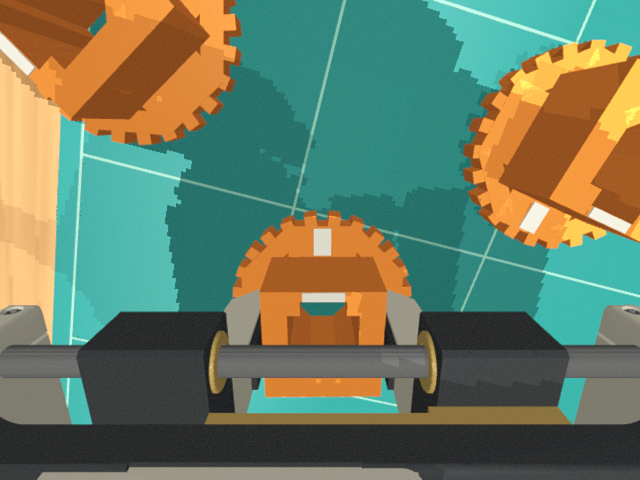

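The jaws closed at 48.1 mm on the hub, flush with the flats, and the slot mark at (322,241) is straight ahead. Now I'll lift and start turning.

```bash
python3 -m handwheel '{"translation": [[0,0,0.1],[0,0,0.2],[0,0,0.25],[0,0,0.25],[0,0,0.1],[0,0.1,0],[0,0.15,0],[0,0.2,0]], "twist": [0,0,0,0,-0.05,-0.1,-0.11,-0.11]}' 255
python3 -m handwheel '{"translation": [[0,0.25,0],[0,0.25,0],[0,0.2,0],[0,0.15,0],[0,0.1,0],[0,0.05,0],[0,0,0],[0,0,0]], "twist": [-0.11,-0.11,-0.11,-0.11,-0.11,-0.1,-0.05,0]}' 255
```

```text
time: 7.05
tool_pos: [467.4, 27.7, 175.8]
tcp_rot: [3.136, -0.01, -0.344]
contact_force: [0.5, -0.1, -2.4]
grip_width: 48.0
time: 8.05
tool_pos: [464.1, 184.7, 172.3]
tcp_rot: [3.13, -0.008, -1.478]
contact_force: [0.4, -0.7, -1.9]
grip_width: 47.8
```

```bash
python3 -m handwheel '{"translation": [[0.055,0.107,0],[0,0,0],[0,0,0],[0,0,0],[0,0,0],[0,0,0],[0,0,0],[0,0,0]], "twist": [-0.045,0,0,0,0,0,0,0]}' 255
python3 - <<'E'
from h import *
np.set_printoptions(precision=2,suppress=True)
print(get_obs()['tool_pos'],get_obs()['tcp_rot'])
snap('wrist','wrist5.png');c=snap('scene','scene5.png');t=snap('top','top5.png')
for n,q in(('scene',c),('top',t)):
  for d in spot_point(n,'keyed_gear_center'): print(n,round(d['score'],2),w(q,d['position']))
i=cv2.imread('pics/scene5.png');cv2.imwrite('pics/s5c.png',cv2.resize(i[90:240,270:430],(640,600),interpolation=3))
i=cv2.imread('pics/top5.png');cv2.imwrite('pics/t5c.png',cv2.resize(i[170:310,120:280],(640,560),interpolation=3))
E
```

```text
time: 9.05
tool_pos: [471.1, 199.1, 171.5]
tcp_rot: [3.127, -0.009, -1.543]
contact_force: [-0.2, 0.9, -2.1]
grip_width: 47.8
[471.11 199.08 171.48] [ 3.13 -0.01 -1.54]
scene 0.94 [470.83 199.04 159.8 ]
scene 0.93 [560.01  55.58  28.26]
scene 0.84 [363.72  55.86  25.69]
scene 0.61 [297.05 168.58  27.26]
top 0.92 [559.42  56.56  24.13]
top 0.68 [366.43  50.69  25.42]
top 0.58 [299.85 169.05  23.08]
```

View pics/wrist5.png

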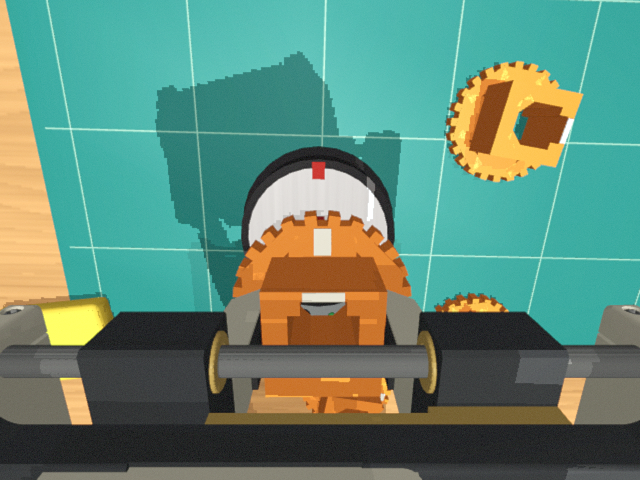

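View pics/s5c.png

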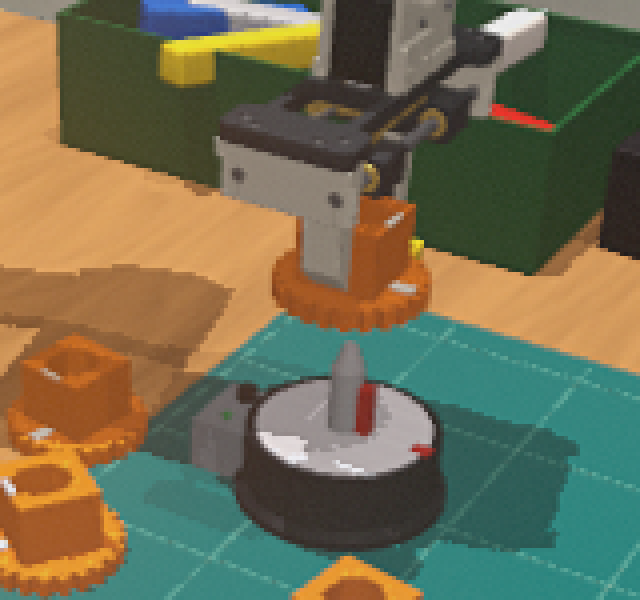

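View pics/t5c.png

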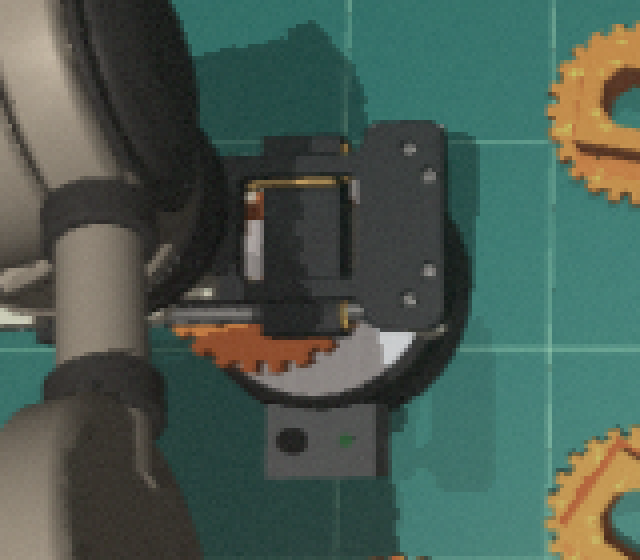

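Run:
```python
from h import *
np.set_printoptions(precision=2,suppress=True)
i=cv2.imread('pics/wrist5.png');cv2.imwrite('pics/w5c.png',cv2.resize(i[140:320,230:410],(600,600),interpolation=3))
c=capture('wrist');
print('rim mark',px2w(c,318,161.5,45),px2w(c,318.5,179,45))
print('flange mark',px2w(c,322,229.5,145),px2w(c,322,256,145))
s=capture('scene')
f=lambda u,v,z:px2w(s,270+u/4,90+v/4,z)
print('shaft tip',f(350,346,100), 'rim mark',f(423,450,45))
```

```text
rim mark [529.73 202.58  45.  ] [517.52 201.93  45.  ]
flange mark [509.59 200.07 145.  ] [496.62 199.73 145.  ]
shaft tip [473.66 199.44 100.  ] rim mark [522.93 204.16  45.  ]
```

View pics/w5c.png

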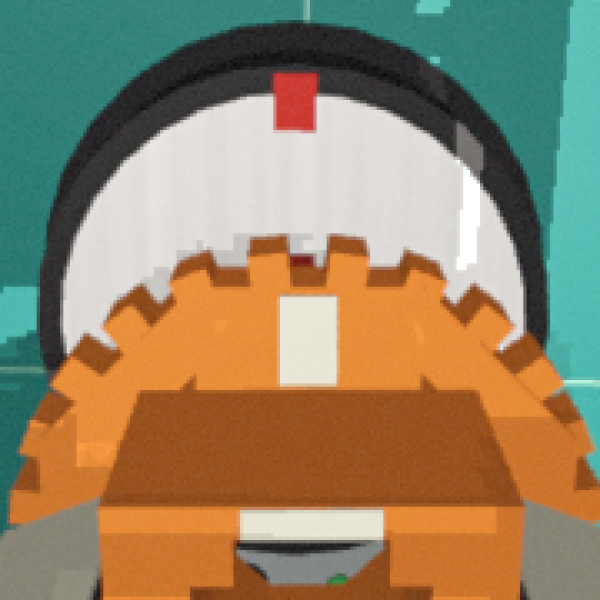

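The scene crop shows the gear level above the shaft, whose tip is at crop (350,346), with the slot marks and the red key on the same side. In the wrist crop the rim mark (295,100), the key (302,260) and the slot mark (308,340) are in line to within about 2 mm. I'll correct +1 and +1.5 mm and go down until just above the tip.

```bash
python3 -m handwheel '{"translation": [[0.005,0.012,-0.08],[0,0,-0.08],[0,0,-0.04],[0,0,0],[0,0,0],[0,0,0],[0,0,0],[0,0,0]], "twist": [0,0,0,0,0,0,0,0]}' 255
```

```text
time: 10.4
tool_pos: [471.9, 201.1, 139.2]
tcp_rot: [3.127, -0.01, -1.543]
contact_force: [-0.1, -0.2, -2.4]
grip_width: 47.7
```

```bash
python3 -m handwheel '{"translation": [[0,0,-0.05],[0,0,-0.05],[0,0,-0.04],[0,0,0],[0,0,0],[0,0,0],[0,0,0],[0,0,0]], "twist": [0,0,0,0,0,0,0,0]}' 255
python3 - <<'E'
from h import *
print(get_obs()['tool_pos'],get_obs()['tcp_rot'],get_obs()['moment'])
snap('wrist','wrist6.png');snap('scene','scene6.png')
i=cv2.imread('pics/wrist6.png')[180:420,200:440];j=cv2.imread('pics/scene6.png')[110:230,300:420]
cv2.imwrite('pics/c6.png',np.hstack([cv2.resize(q,(400,400),interpolation=3) for q in(i,j)]))
E
```

```text
time: 11.4
tool_pos: [471.9, 201.1, 116.7]
tcp_rot: [3.127, -0.009, -1.543]
contact_force: [0.5, -0.4, -2.1]
grip_width: 48.4
[471.93311316 201.06708099 116.72798714] [ 3.12674401 -0.00946007 -1.54338554] [ 0.02007562 -0.02105141  0.02615608]
```

View pics/c6.png

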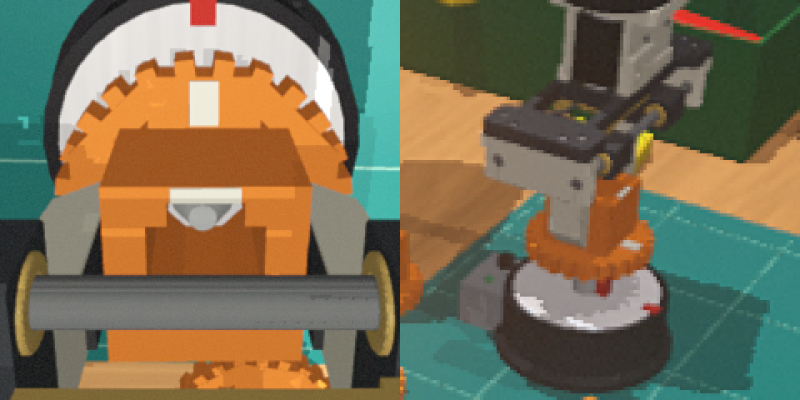

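The shaft tip is inside the bore, at left crop (203,215) and centred, with no contact force. The slot mark and rim mark line up at column 203. I'll go down over the key.

```bash
python3 -m handwheel '{"translation": [[0,0,-0.04],[0,0,-0.04],[0,0,-0.03],[0,0,-0.03],[0,0,-0.02],[0,0,-0.01],[0,0,0],[0,0,0]], "twist": [0,0,0,0,0,0,0,0]}' 255
```

```text
time: 12.5
tool_pos: [471.8, 201.0, 89.1]
tcp_rot: [3.126, -0.01, -1.543]
contact_force: [-0.5, 0.1, -1.1]
grip_width: 47.9
```

```bash
python3 -m handwheel '{"translation": [[0,0,-0.015],[0,0,-0.01],[0,0,-0.005],[0,0,0],[0,0,0],[0,0,0],[0,0,0],[0,0,0]], "twist": [0,0,0,0,0,0,0,0]}' 255
```

```text
time: 13.5
tool_pos: [472.0, 201.1, 84.6]
tcp_rot: [3.127, -0.009, -1.543]
contact_force: [-0.6, 0.9, -2.1]
grip_width: 47.7
```

```bash
python3 -m handwheel '{"translation": [[0,0,-0.006],[0,0,0],[0,0,-0.005],[0,0,0],[0,0,-0.005],[0,0,0],[0,0,0],[0,0,0]], "twist": [0,0,0,0,0,0,0,0]}' 255
```

```text
time: 14.5
tool_pos: [472.1, 201.2, 83.7]
tcp_rot: [3.128, -0.009, -1.543]
contact_force: [-0.9, -0.5, 2.0]
grip_width: 47.8
```

The contact force went from −2 to +2 N at z = 83.7, where home was expected at 83.8, so the gear is seated. I'll look once before letting go.

Run:
```python
from h import *
snap('wrist','wrist7.png');snap('scene','scene7.png')
i=cv2.imread('pics/wrist7.png')[180:420,200:440];j=cv2.imread('pics/scene7.png')[110:230,300:420]
cv2.imwrite('pics/c7.png',np.hstack([cv2.resize(q,(400,400),interpolation=3) for q in(i,j)]))
```

```text
(no output)
```

View pics/c7.png

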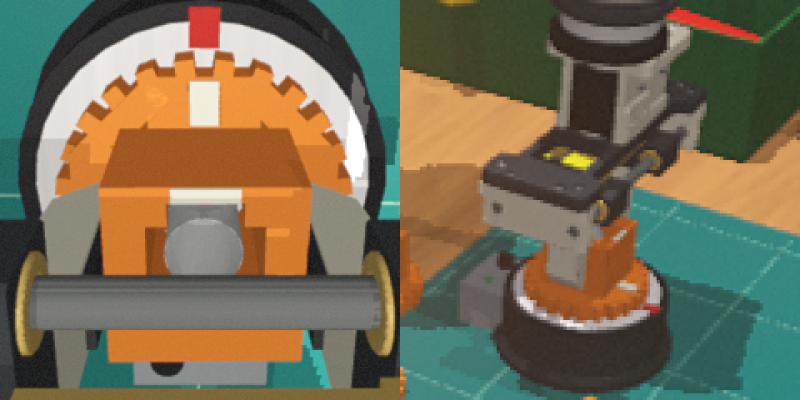

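The gear lies flat on the drum, with the shaft standing out of the bore at left crop (203,240) and the white mark (204,100) in line with the rim mark (204,25). I'll open the jaws, then rise.

```bash
python3 -m handwheel '{"translation": [[0,0,0],[0,0,0],[0,0,0],[0,0,0],[0,0,0],[0,0,0],[0,0,0],[0,0,0]], "twist": [0,0,0,0,0,0,0,0]}' 0
python3 -m handwheel '{"translation": [[0,0,0.05],[0,0,0.1],[0,0,0.15],[0,0,0.2],[0,0,0.2],[0,-0.2,0.1],[0,-0.3,0],[0,-0.3,0]], "twist": [0,0,0,0,0,0,0,0]}' 0
python3 -m handwheel '{"translation": [[0,-0.3,0],[0,-0.2,0],[0,0,0],[0,0,0],[0,0,0],[0,0,0],[0,0,0],[0,0,0]], "twist": [0,0,0,0,0,0,0,0]}' 0
python3 - <<'E'
from h import *
np.set_printoptions(precision=1,suppress=True)
s=snap('scene','scene8.png');t=snap('top','top8.png')
for n,c in(('scene',s),('top',t)):
  for l in ['keyed_gear_center','blue_gear_center','white_gear_center']:
    for d in spot_point(n,l): print(n,l,round(d['score'],2),w(c,d['position']))
i=cv2.imread('pics/top8.png')[190:290,150:250];j=cv2.imread('pics/scene8.png')[130:240,300:410]
cv2.imwrite('pics/c8.png',np.hstack([cv2.resize(q,(400,400),interpolation=3) for q in(i,j)]))
E
```

```text
time: 15.6
tool_pos: [472.5, 201.3, 83.4]
tcp_rot: [3.129, -0.009, -1.543]
contact_force: [-1.0, -0.5, 0.1]
grip_width: 92.0
time: 16.6
tool_pos: [473.0, 80.9, 215.5]
tcp_rot: [3.138, -0.008, -1.538]
contact_force: [0.5, -0.9, 0.9]
grip_width: 91.9
time: 17.6
tool_pos: [473.0, 4.3, 220.5]
tcp_rot: [-3.139, -0.009, -1.538]
contact_force: [0.4, 0.2, -0.3]
grip_width: 91.7
scene keyed_gear_center 0.9 [300.2 165.9  25.7]
scene keyed_gear_center 0.81 [560.7  58.3  23.4]
scene keyed_gear_center 0.71 [474.5 198.8  71.9]
scene keyed_gear_center 0.59 [362.6  55.5  28.6]
scene blue_gear_center 0.68 [ 455.9 -234.8   23. ]
scene white_gear_center 0.79 [ 605.  -154.5   27.1]
top keyed_gear_center 0.91 [368.7  50.8  26.3]
top keyed_gear_center 0.79 [299.5 168.5  20.9]
top keyed_gear_center 0.75 [477.1 201.9  68.3]
top blue_gear_center 0.64 [ 458.4 -235.7   26.5]
top white_gear_center 0.6 [471.8 201.4  45.7]
top white_gear_center 0.56 [ 607.9 -147.2   21.1]
```

View pics/c8.png

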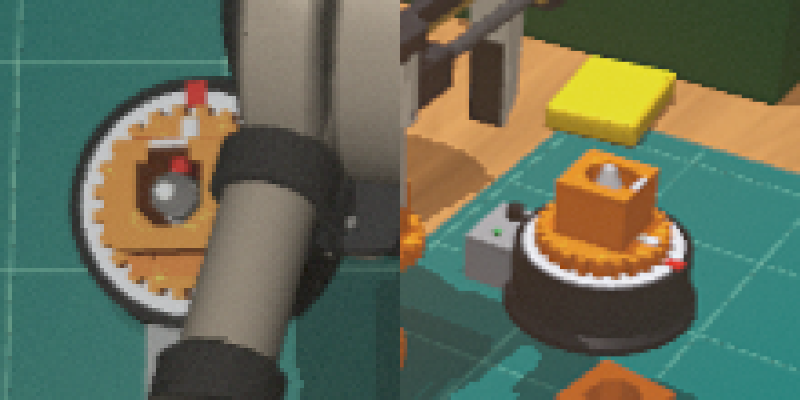

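View pics/scene8.png

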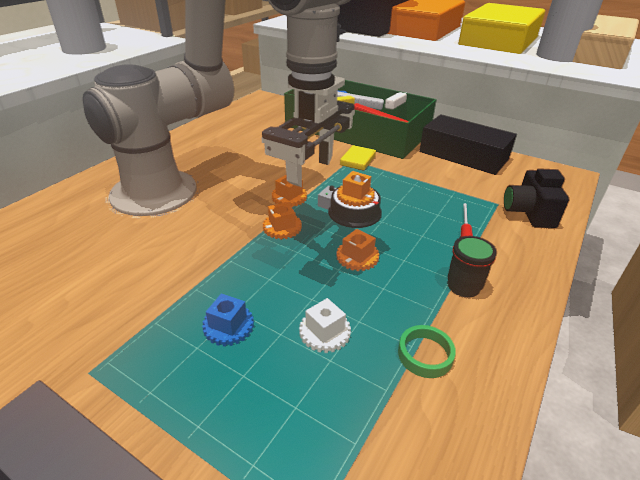

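The gear sits flat on the drum, with the key inside the slot at top crop (178,165) and the marks in line. All the other gears lie where they were, and the gripper is free in the air. I'm handing it in.

```bash
python3 -c "
from plant import *
print(close_job())"
```

```text
the job is handed in; nothing more can be done
None
```

The keyed orange gear is on the drive shaft, home on the drum and released. I handed the job in at about 17.7 s of the 40 s allowed; no verdict is reported.

**What I did:** I took the orange gear farthest to the robot's right, at about (469, −40) mm, and gripped it across its hub flats. I turned it about 103° to line the slot up with the red key and lowered it until it touched the drum. I let go only after it had touched, and then moved the gripper clear.

**Last checks:**
- **Seating:** Contact came at TCP height 83.7 mm, where I expected 83.8. The readings show only a few newtons throughout.
- **Final pictures:** The gear lies flat with the key in the slot and the white and red marks in line. The networks put its centre at about (475–477, 199–202, 68–72) mm. I expected (472, 201, 70), so x reads 2–5 mm high, about what these networks are good to.
- **Other gears:** The blue, white and three other orange gears are still where they were. The final top view did not report the orange gear at (560, 57), but the scene view shows it in place.
- **One false report:** The top-view network also reported a "white gear" on the drum, with a score of 0.6. The picture shows only the orange gear there, so I took it as a false hit.

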